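Close up the bookend on the dispatcher's binder rack

ROBOT

A 6-joint arm with a two-finger parallel gripper is mounted at the origin on the work surface. World frame = base frame: x ahead of the robot, y to its left, z up, the work surface at z = 0. Lengths are in m, angles in degrees, forces in N, time in s.
With the tool pointing down it reaches from about 0.4 to 0.825 m from the base axis. Payload 7 kg.
Tool frame: the origin (TCP) lies on the mounting face of the last link; the fingertips stand 178 mm ahead of it and the grasp point (between the pads) lies 159 mm ahead of it; z points along the fingers, y is the direction in which the jaws open and shut (so a half turn about z gives the same grasp; the last joint's range is limited). The gripper opens to 88 mm and grips with 3 to 60 N. Pads are 19 mm wide; open, the fingers measure 130 mm over their backs; the gripper's body (78 mm by 193 mm) begins 47 mm behind the grasp point.
Start: joints at [84.746, 20.546, 0.682, 0, -70.136, -16.507], TCP at [0.25, 0.627, 0.405] pointing down, gripper open.
Joint ranges: [-176.03, 176.03], [-82.01, 121.73], [-58.28, 71.71], [-173.87, 95.51], [-174.79, -0.11], [-173.66, 173.66]. Speed limits (degrees/s): [136.94, 136.94, 172.46, 180, 180, 180].

INTERFACE

Orientations are given as [roll, pitch, yaw] about the fixed x, y, z axes, in that order (R = Rz(yaw) Ry(pitch) Rx(roll)).
In Python, from plant import r gives the robot as it stands. The module is installed in compiled form; this text tells all that it offers.
- The arm moves only by the tool carry_out, never from a script. Its argument "plan" is a list of rows, each a list of 3 entries, a list of its own where there are three numbers: the shift along the tool's x, y, z in m, then the turn, a rotation vector about the tool's x, y, z in degrees, then the closure in counts, from 0 (fully open) to 255 (shut). In form: [[[x, y, z], [ax, ay, az], hand], ...]. A call has 1 to 12 rows; each row shifts and turns the commanded pose from where the row before left it, along the tool's axes as they then stand; what a row does not reach is not made up. A row lasts 1/12 s, in which the tool goes at most 41.7 mm and 7.16 degrees, less where a joint would pass 70% of its speed; a pose out of reach is approached as far as the arm can. A call is refused whole if a number of a shift passes 0.0417 or a number of a turn 7.16, either way. A call with a gripper value outside its range is refused whole. The fingers move at their own pace and stop on an object; "grip_force" is the grip in N (left out, the last holds). Time passes only in rows, so rows that do not move let the fingers close. It gives the time, the measured TCP pose, the force and the opening at its end, in the units of the state.
- r.get_state(): the state, without advancing time (a new reading comes with each control period).
- r.capture(name): name is "side" or "top"; returns the picture (384x512x3 uint8, red, green, blue); there is no depth.
- r.get_calibration(name): a dict with "K" (3x3 intrinsics, pixels), "D" ([k1, k2, p1, p2, k3] as OpenCV has them; the pictures are not rectified), "rvec" (rotation vector, rad) and "tvec" (3), from world to camera coordinates, as OpenCV has them. Camera axes: x right, y down, z forward; pixel columns grow to the right and rows downward; lengths in m; the calibration is good to about 2 mm. A picture is of the moment at which its call begins. get_calibration takes no time and is no camera call.
- r.close_job(): hands the job in, once; it reports no verdict.
The state is a dict: "time_s": time; "joints": joint angles; "qd": joint speeds; "joint_torque": joint torques, N m; "tcp_pos": TCP position; "eef_rot": TCP orientation; "contact_force": force on the tool from outside, world axes, zero at the start; "moment": the same for the moment, N m; "gripper_width": finger opening in m.
Only numpy, scipy, OpenCV 4.12 (cv2) and the standard library are available. Lean on these libraries where they do the work, as an engineer would, in place of code of your own. Each camera call takes 0.05 s, during which the arm holds its last target. There are 200 camera calls.

TASK

The binders in the desk rack have gone slack. Loosen the winged thumbscrew on the bookend's collar, slide the bookend along its rod until the row is closed up solid against the fixed end, and tighten the screw again while you keep a light thumb's push on it, so that the row stays pinched snugly but is never squeezed hard. Leave the rest of the desk as it is.

Things in the scene. Friction and masses are not known exactly. Their poses are not given: they have to be found in the camera images.
- rack: Grey steel rack, fixed to the desk, turned up to 0.28 rad. Origin: centre of its underside, desk height; y runs along the row to the fixed end, x across it, away from the robot. Base 170 (x) by 400 (y), top 12 mm up. A round guide rod, 14 mm thick, runs parallel to y along the robot's side: axis x = -112, z = 36 mm, between end blocks at y = +-186 mm, 56 mm high.
- fixed_end: The rack's fixed end: an upright grey plate 150 wide, 138 high, at the +y end of the base, part of the rack. Origin at the foot of its inner face (the face that looks along -y towards the binders), at the height of the base plate's top.
- bookend: Sliding bookend, one solid piece: steel hub collar (34 mm thick, 34 long) and sleeve on the rod, and an upright grey plate, 142 wide, top 148 mm above the desk, faced with rubber. Origin: rod axis, middle of the hub collar, 36 mm up; axes as the rack's. Rubber face 86 mm along +y. It only slides along the rod: clamped (holds about 30 N) while the screw is tight, 1.5 N of friction when loose.
- press_face (a point): Centre of the bookend's rubber face, 88 mm above the desk, looking along the rack's +y. Once the row is solid the rubber gives only a millimetre or so. A light thumb's push is 10 to 15 N at the screw's wing; some two thirds of it stay in the row when the screw is tight and all is let go, where more than 2 N are wanted. More than 20 N on the row is squeezing hard.
- thumbscrew (a joint): Thumbscrew angle, rad: -1.35 to -1.15 as found, tight; grows as it is loosened, anticlockwise from above, vertical axis. From about 0 on the collar is free; below 0 it grips harder and harder; it counts as tight again below -1. Stops at 1.4 and -1.9. Turning takes 0.12 N m when loose, 0.2 when tight; it stays where it is left.
- wing (a point): Centre of the thumbscrew's steel wing, on the screw's axis above the hub collar, 92 mm up. Upright blade 46 long (this point's y), 12 thick (its x), 26 high (79 to 105 mm above the desk) on a 10 mm stem; clear all round above 60 mm but for the bookend's plate 79 mm away along the rack's +y. Gripped across its thickness it can be turned, and the bookend pushed along by it.
- binder_a: Dark ring binder standing on the rack's base, 150 deep (x), 212 high, 25 to 42 mm thick (along y), 0.3 kg; spine towards the robot. The first of the row, next to the fixed end. Origin: centre of its underside. There are gaps of some millimetres in the row at the start.
- binder_b: The middle binder of the row, alike but of another thickness between 25 and 42 mm.
- binder_c: The binder next to the bookend, alike but of another thickness between 25 and 42 mm. All three slide on the base with some 3 to 7 N of friction together.
- stapler: Bystander: black stapler, 36 by 135, 41 high, lying in front of the row.
- mug: Bystander: white mug, 80 mm in diameter, 95 high, standing beyond the rack's -y end.
- clip_tin: Bystander: small round steel tin, 54 mm in diameter, 26 high, standing on the rack's base behind the bookend.
- mouse: Bystander: black computer mouse, 105 by 60, 34 high.
- two_way_radio: Bystander: dark hand radio standing upright, 36 by 58, 118 high, with a stub aerial to 235 mm.
- note_block: Bystander: block of note paper, 76 by 76, 32 high, lying in front of the rack near its -y end.
- tape_dispenser: Bystander: grey tape dispenser, 55 by 130, 65 high.

How it is judged (in metres and radians):
On the way, in this order (a step that is already met when the one before it is completed fails the run):
1. the thumbscrew is loosened (joint past -0.15 rad) (value of joint thumbscrew above -0.15 rad), for 0.1 s.
2. with the screw loose, the row is pushed up solid: the fixed end bears more than 2 N (value of joint thumbscrew above -0.3 rad and contact force between fixed_end and anything else above 2 N), for 0.2 s.
At the end, for the whole second after the job is handed in: The thumbscrew is done up again (below -1 rad), and with the robot clear the row of binders stands upright (within 0.08 rad), pinched between the bookend and the fixed end: each bears more than 2 N, and the bookend is at rest (value of joint thumbscrew below -1 rad and contact force between fixed_end and anything else above 2 N and contact force between bookend and binder_c above 2 N and angle between each of binder_a, binder_b, binder_c's own z axis and vertical below 0.08 rad and linear speed of bookend below 0.005 m/s); the robot touches nothing.
It fails at once if the row of binders is squeezed with more than 20 N (contact force between bookend and binder_c above 20 N or contact force between fixed_end and anything else above 20 N).
It fails at once if a binder is tipped (by more than 0.3 rad) or lifted out of the row (angle between any of binder_a, binder_b, binder_c's own z axis and vertical above 0.3 rad or height (world z) of any of binder_a, binder_b, binder_c above 0.05 m).
It fails at once if a bystander is shoved more than 25 mm (distance of any of stapler, mug, clip_tin, mouse, two_way_radio, note_block, tape_dispenser from where it was at the start of the episode above 0.025 m).
It also fails if it takes over 59 s, if anything falls off the work surface, if the arm or the gripper's body presses on something with over 40 N, if the wrist force passes 120 N, or if a joint passes its speed limit or range.

## Working session

There is one attempt and no reset: what is moved stays moved. The work goes in short steps, Python scripts to look and compute and a tool call to move; the robot and the scene stay as the last step left them, time stands still between calls to the robot, and variables do not carry over. Pictures are saved under pics/ and viewed, about 8 in all and at most 12, crops included, and the job is handed in when it is done.

Besides the shell and the picture viewer there is one more tool, called after "Request:" as name([rows], argument=value, ...), one row to a line, values as JSON. carry_out: Moves the arm, as the interface text tells. Its arguments: {"type":"object","properties":{"plan":{"type":"array","items":{"type":"array"}},"grip_force":{"type":"number"}},"required":["plan"]}

```bash
mkdir -p pics; python3 - <<'E'
from plant import r
import cv2
for n in("side","top"):
    cv2.imwrite(f"pics/{n}0.png",cv2.resize(r.capture(n)[:,:,::-1],(800,600),interpolation=cv2.INTER_CUBIC))
    print({k:v for k,v in r.get_calibration(n).items()})
print(r.get_state())
E
```

```text
{'K': array([[370.89335645,   0.        , 253.60652143],
       [  0.        , 370.89335645, 191.28617209],
       [  0.        ,   0.        ,   1.        ]]), 'D': array([-0.06025722,  0.        ,  0.        ,  0.        ,  0.        ]), 'rvec': array([ 0.2049487 , -3.06948657,  0.49739761]), 'tvec': array([0.49155866, 0.10543577, 1.05249966])}
{'K': array([[389.75010447,   0.        , 256.02052778],
       [  0.        , 389.75010447, 189.63841625],
       [  0.        ,   0.        ,   1.        ]]), 'D': array([-0.04798158,  0.        ,  0.        ,  0.        ,  0.        ]), 'rvec': array([ 2.13306159, -2.14550022,  0.17690906]), 'tvec': array([-0.02619124,  0.52212484,  1.23028068])}
{'time_s': 0.1, 'joints': array([ 8.47478129e+01,  2.05878357e+01,  6.37149951e-01, -1.71420957e-02,
       -7.01359343e+01, -1.65070061e+01]), 'qd': array([-0.01644686, -0.14178976,  0.06700646,  0.0601796 ,  0.07148265,
       -0.04536657]), 'joint_torque': array([-1.97691967e-03, -5.84167707e+01,  2.93752849e+01,  7.01564357e+00,
        1.01602566e-02, -4.55599275e-05]), 'tcp_pos': array([0.25016522, 0.62673569, 0.40379811]), 'eef_rot': array([ 1.79912371e+02, -9.16258359e-03, -2.17650231e+01]), 'contact_force': array([ 0.50606306, -0.07242057, -0.2561184 ]), 'moment': array([-0.00681409, -0.03196932,  0.06338899]), 'gripper_width': 0.08755297010570319}
```

View pics/top0.png

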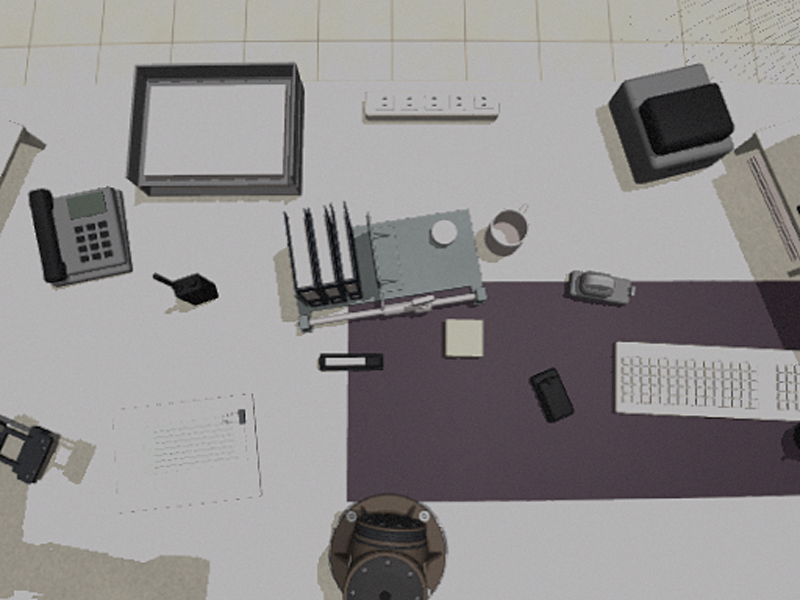

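View pics/side0.png

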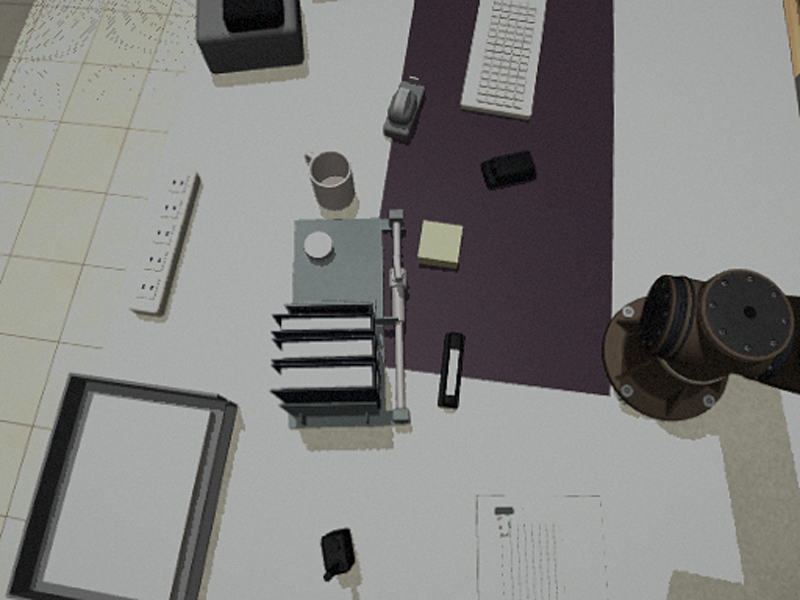

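The top view shows the rod ends near (308,318) and (482,292), with the wing near (422,304). In the side view the rod ends are near (397,217) and (401,414), with the wing near (398,280). I'll crop in closer.

```bash
python3 - <<'E'
from plant import r
import cv2,numpy as np
def avg(n): return np.mean([r.capture(n).astype(float) for _ in range(3)],0).astype(np.uint8)
t=avg("top")[175:217,190:318,::-1]; s=avg("side")[130:280,235:275,::-1]
a=cv2.resize(t,None,fx=6.2,fy=6.2,interpolation=cv2.INTER_CUBIC)
b=cv2.rotate(cv2.resize(s,None,fx=5.2,fy=5.2,interpolation=cv2.INTER_CUBIC),cv2.ROTATE_90_COUNTERCLOCKWISE)
b=cv2.copyMakeBorder(b,0,0,0,max(0,a.shape[1]-b.shape[1]),cv2.BORDER_CONSTANT)
print(a.shape,b.shape)
cv2.imwrite("pics/c.png",np.vstack([a,b[:,:a.shape[1]]]))
E
```

```text
(260, 794, 3) (208, 794, 3)
```

View pics/c.png

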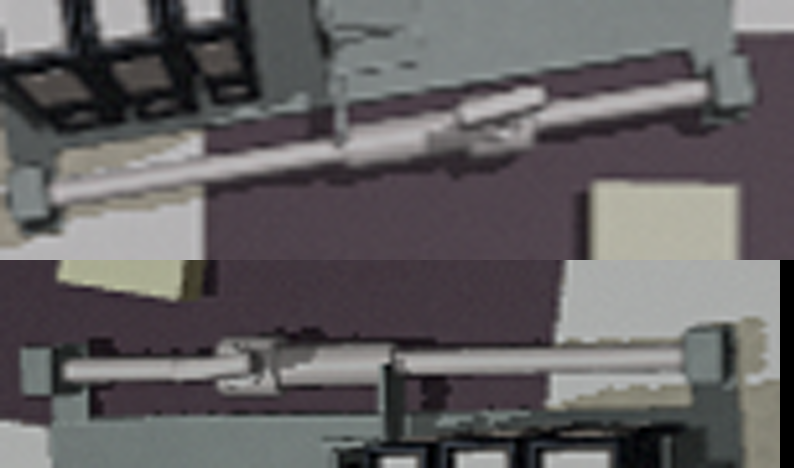

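```bash
cat > h.py <<'E'
from plant import r
import cv2,numpy as np
def cam(n):
    c=r.get_calibration(n); return c["K"],c["D"],c["rvec"],c["tvec"]
def ray(n,u,v,z):
    K,D,rv,t=cam(n); R=cv2.Rodrigues(rv)[0]
    p=cv2.undistortPoints(np.array([[[u,v]]],float),K,D)[0,0]
    d=R.T@np.array([*p,1]); o=-R.T@t
    return o+d*(z-o[2])/d[2]
def proj(n,P):
    K,D,rv,t=cam(n); return cv2.projectPoints(np.array(P,float),rv,t,K,D)[0][:,0]
E
python3 - <<'E'
from h import *
np.set_printoptions(precision=4,suppress=True)
T=lambda x,y:(190+x/6.2-.4,175+y/6.2-.4)
S=lambda x,y:(235+(207-(y-260))/5.2-.4,130+x/5.2-.4)
for n,f,a,b in(("top",T,(32,192),(731,80)),("side",S,(706,355),(37,371))):
    p=ray(n,*f(*a),.056);q=ray(n,*f(*b),.056);d=p-q
    print(n,p,q,np.linalg.norm(d),np.degrees(np.arctan2(-d[0],d[1])))
print("wing",ray("top",*T(502,105),.105),"ends",ray("top",*T(458,115),.105),ray("top",*T(545,95),.105))
print("hub side",ray("side",*S(247,367),.053))
E
```

```text
top [0.469  0.1678 0.056 ] [ 0.5258 -0.1958  0.056 ] 0.3679991413260876 8.877843300370627
side [0.4656 0.1745 0.056 ] [ 0.5234 -0.1932  0.056 ] 0.3723106020389723 8.939570114077902
wing [ 0.5056 -0.074   0.105 ] ends [ 0.5006 -0.052   0.105 ] [ 0.5105 -0.0956  0.105 ]
hub side [ 0.5045 -0.0696  0.053 ]
```

```bash
python3 - <<'E'
from h import *
from itertools import product
np.set_printoptions(precision=4,suppress=True)
print("radio",ray("top",198*.64,288*.64,.118))
# rack frame centred on screw axis, x across, y along; heights above grasp (z=.095)
def clear(al,dl,phi):  # phi: turn from blade||y (tight) ; dl: offset toward lean side
    a=np.radians(phi); lean=np.array([np.cos(np.pi/2+a),np.sin(np.pi/2+a),0]); jaw=np.array([-lean[1],lean[0],0])
    t=np.radians(al); up=np.array([0,0,np.cos(t)])+np.sin(t)*lean; tx=np.cross(jaw,up)
    best=9e9
    for h,u,v in product(np.linspace(47,159,24),np.linspace(-39,39,9),np.linspace(-96,96,25)):
        p=dl*lean+up*h+tx*u+jaw*v
        for (x0,y0,zt) in((37,86,117),(41,79,53)):
            if p[2]<zt+3:
                best=min(best,max(x0-p[0],y0-p[1]))
    return best
for al in(10,15,20,25,30):
  for dl in(0,6,10):
    print(al,dl,[round(float(clear(al,dl,p))) for p in range(-10,101,10)])
E
```

```text
radio [0.5285 0.3702 0.118 ]
10 0 [27, 26, 10, -3, -14, -9, -6, -4, -4, -5, 7, 18]
10 6 [22, 20, 4, -9, -15, -10, -5, -3, -6, -4, 13, 24]
10 10 [18, 16, 0, -13, -15, -9, -6, -4, -4, 0, 17, 27]
15 0 [17, 13, -2, -15, -15, -9, -4, -5, -6, -4, 11, 23]
15 6 [11, 7, -8, -21, -15, -9, -6, -4, -5, 1, 17, 28]
15 10 [8, 3, -12, -24, -15, -9, -4, -4, -6, 5, 21, 31]
20 0 [7, 2, -14, -25, -15, -9, -6, -4, -3, 0, 16, 27]
20 6 [1, -4, -20, -25, -15, -9, -4, -4, -2, 6, 22, 32]
20 10 [-3, -8, -24, -25, -15, -10, -6, -3, -2, 10, 26, 36]
25 0 [-5, -12, -28, -25, -15, -9, -5, -5, -2, 5, 22, 31]
25 6 [-11, -18, -34, -25, -15, -9, -6, -4, -2, 11, 28, 37]
25 10 [-14, -22, -37, -25, -15, -9, -5, -4, -1, 15, 32, 40]
30 0 [-19, -27, -38, -25, -15, -9, -6, -3, -2, 10, 27, 37]
30 6 [-23, -33, -39, -25, -15, -9, -5, -3, 0, 16, 33, 41]
30 10 [-27, -37, -38, -25, -15, -9, -6, -2, 4, 20, 37, 45]
```

```bash
python3 - <<'E'
import numpy as np
H,U,V=[a.ravel() for a in np.meshgrid(np.linspace(47,159,24),np.linspace(-39,39,9),np.linspace(-96,96,33),indexing='ij')]
def clear(al,dl,phi):
    a=np.radians(phi); lean=np.array([np.cos(np.pi/2+a),np.sin(np.pi/2+a),0]); jaw=np.array([-lean[1],lean[0],0])
    t=np.radians(al); up=np.array([0,0,np.cos(t)])+np.sin(t)*lean; tx=np.cross(jaw,up)
    p=dl*lean+np.outer(H,up)+np.outer(U,tx)+np.outer(V,jaw); b=99
    for x0,y0,zt in((37,86,117),(41,79,53)):
        c=np.max([x0-p[:,0],y0-p[:,1],p[:,2]*0+(p[:,2]-zt)],0); b=min(b,c.min())
    return b
als=range(-70,71,5)
for dl in(-14,0,14):
  for p in range(-10,101,10):
    c=[clear(a,dl,p) for a in als]
    print(dl,p,[(a,round(float(x))) for a,x in zip(als,c) if x>4])
E
```

```text
-14 -10 [(-70, 99), (-65, 99), (-60, 99), (-55, 99), (-50, 95), (-45, 91), (-40, 86), (-35, 82), (-30, 77), (-25, 72), (-20, 68), (-15, 64), (-10, 60), (-5, 55), (0, 52), (5, 45), (10, 34), (15, 24), (20, 14), (25, 6)]
-14 0 [(-70, 99), (-65, 99), (-60, 99), (-55, 99), (-50, 99), (-45, 99), (-40, 93), (-35, 88), (-30, 83), (-25, 78), (-20, 72), (-15, 67), (-10, 63), (-5, 58), (0, 54), (5, 45), (10, 34), (15, 22), (20, 12)]
-14 10 [(-70, 99), (-65, 99), (-60, 97), (-55, 92), (-50, 87), (-45, 82), (-40, 76), (-35, 71), (-30, 66), (-25, 61), (-20, 56), (-15, 51), (-10, 46), (-5, 42), (0, 38), (5, 30), (10, 21), (15, 10)]
-14 20 [(-70, 88), (-65, 84), (-60, 79), (-55, 74), (-50, 70), (-45, 65), (-40, 60), (-35, 55), (-30, 50), (-25, 45), (-20, 40), (-15, 35), (-10, 31), (-5, 27), (0, 23), (5, 17), (10, 9)]
-14 30 [(-70, 70), (-65, 66), (-60, 61), (-55, 57), (-50, 53), (-45, 48), (-40, 43), (-35, 39), (-30, 34), (-25, 30), (-20, 25), (-15, 21), (-10, 17), (-5, 13), (0, 9), (5, 5)]
-14 40 [(-70, 52), (-65, 48), (-60, 44), (-55, 40), (-50, 36), (-45, 32), (-40, 28), (-35, 24), (-30, 20), (-
[... 3294 characters left out ...]
), (-60, 10), (-55, 7), (-50, 7), (-45, 5), (65, 6), (70, 10)]
14 60 [(-70, 4), (45, 6), (50, 11), (55, 15), (60, 19), (65, 24), (70, 28)]
14 70 [(30, 8), (35, 13), (40, 18), (45, 23), (50, 28), (55, 32), (60, 37), (65, 42), (70, 46)]
14 80 [(10, 4), (15, 9), (20, 14), (25, 19), (30, 24), (35, 29), (40, 34), (45, 40), (50, 45), (55, 50), (60, 55), (65, 60), (70, 64)]
14 90 [(0, 12), (5, 16), (10, 21), (15, 25), (20, 30), (25, 36), (30, 41), (35, 46), (40, 51), (45, 57), (50, 62), (55, 67), (60, 72), (65, 77), (70, 82)]
14 100 [(-10, 4), (-5, 14), (0, 23), (5, 27), (10, 30), (15, 35), (20, 39), (25, 44), (30, 48), (35, 52), (40, 57), (45, 62), (50, 67), (55, 71), (60, 75), (65, 80), (70, 83)]
```

Request:
carry_out([
  [[0.0248,0.0278,0],[0,0,0],0],
  [[0.0248,0.0278,0],[0,0,0],0],
  [[0.0248,0.0278,0],[0,0,0],0],
  [[0.0248,0.0278,0],[0,0,0],0],
  [[0.0248,0.0278,0],[0,0,0],0],
  [[0.0248,0.0278,0],[0,0,0],0],
  [[0.0248,0.0278,0],[0,0,0],0],
  [[0.0248,0.0278,0],[0,0,0],0],
  [[0.0248,0.0278,0],[0,0,0],0],
  [[0.0248,0.0278,0],[0,0,0],0],
])

```text
time_s: 1.23
tcp_pos: [0.3776, 0.2749, 0.405]
eef_rot: [-180.0, -0.0, -21.7]
contact_force: [1.2, 0.7, 1.0]
gripper_width: 0.0871
```

Request:
carry_out([
  [[0.0248,0.0278,0],[0,0,0],0],
  [[0.0248,0.0278,0],[0,0,0],0],
  [[0.0248,0.0278,0],[0,0,0],0],
  [[0.0248,0.0278,0],[0,0,0],0],
  [[0.0248,0.0278,0],[0,0,0],0],
  [[0.0248,0.0278,0],[0,0,0],0],
  [[0.0248,0.0278,0],[0,0,0],0],
  [[0.0248,0.0278,0],[0,0,0],0],
  [[0.0248,0.0278,0],[0,0,0],0],
  [[0.0248,0.0278,0],[0,0,0],0],
])

```text
time_s: 2.07
tcp_pos: [0.5049, -0.0754, 0.4051]
eef_rot: [-180.0, -0.0, -21.8]
contact_force: [0.9, 0.9, -0.3]
gripper_width: 0.0876
```

Request:
carry_out([
  [[0,0,0],[0,0,7],0],
  [[0,0,0],[0,0,7],0],
  [[0,0,0],[0,0,7],0],
  [[0,0,0],[0,0,7],0],
  [[0,0,0],[0,0,7],0],
  [[0,0,0],[0,0,7],0],
  [[0,0,0],[0,0,7],0],
  [[0,0,0],[0,0,7],0],
  [[0,0,0],[0,0,7],0],
  [[0,0,0],[0,0,7],0],
])

```text
time_s: 2.9
tcp_pos: [0.5047, -0.0734, 0.4048]
eef_rot: [-180.0, 0.0, -92.1]
contact_force: [-0.1, 0.3, 1.0]
gripper_width: 0.0875
```

Request:
carry_out([
  [[0,0,0],[0,0,7],0],
  [[0,0,0],[0,0,7],0],
  [[0,0,0],[0,0,7],0],
  [[0,0,0],[0,0,7],0],
  [[0,0,0],[0,0,7],0],
  [[0,0,0],[0,0,7],0],
  [[0,0,0],[0,0,7],0],
  [[0,0,0],[0,0,7],0],
  [[0,0,0],[0,0,7],0],
  [[0,0,0],[0,0,6],0],
  [[0,0,0],[0,0,0],0],
])

```text
time_s: 3.82
tcp_pos: [0.5047, -0.0734, 0.4048]
eef_rot: [180.0, 0.0, -161.0]
contact_force: [-0.1, -0.5, -0.2]
gripper_width: 0.0877
```

Request:
carry_out([
  [[0,0,0.025],[0,0,0],0],
  [[0,0,0.025],[0,0,0],0],
  [[0,0,0.025],[0,0,0],0],
  [[0,0,0.025],[0,0,0],0],
  [[0,0,0],[0,0,0],0],
])

```text
time_s: 4.23
tcp_pos: [0.503, -0.0736, 0.3004]
eef_rot: [179.9, -0.4, -160.6]
contact_force: [-1.3, -0.2, -0.2]
gripper_width: 0.0878
```

```bash
python3 - <<'E'
from h import *
s=np.mean([r.capture("side").astype(float) for _ in range(3)],0).astype(np.uint8)[110:270,190:320,::-1]
t=r.capture("top")[130:290,190:320,::-1]
cv2.imwrite("pics/d.png",np.hstack([cv2.resize(a,None,fx=3.07,fy=3.07,interpolation=cv2.INTER_CUBIC) for a in(s,t)]))
E
```

```text
(no output)
```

View pics/d.png

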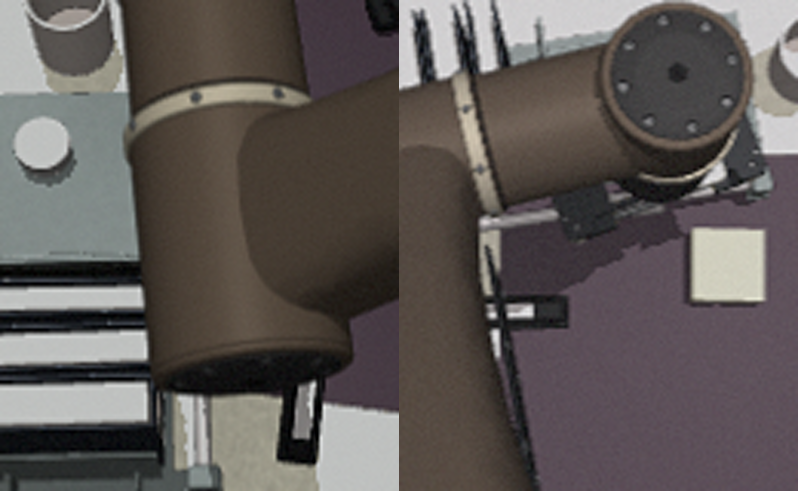

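The arm hides the wing in both views: the side view shows only the rod end at (200,430), and the top view shows the gripper body at (585,210), clear of the binders. I'll lower by feel.

Request:
carry_out([
  [[0,0,0.012],[0,0,0],0],
  [[0,0,0.012],[0,0,0],0],
  [[0,0,0.012],[0,0,0],0],
  [[0,0,0.012],[0,0,0],0],
  [[0,0,0],[0,0,0],0],
])

```text
time_s: 4.85
tcp_pos: [0.5047, -0.0734, 0.2564]
eef_rot: [180.0, -0.0, -160.7]
contact_force: [-0.7, -0.2, 0.4]
gripper_width: 0.0875
```

Request:
carry_out([
  [[0,0,0],[0,0,0],90],
  [[0,0,0],[0,0,0],100],
  [[0,0,0],[0,0,0],110],
  [[0,0,0],[0,0,0],120],
  [[0,0,0],[0,0,0],130],
  [[0,0,0],[0,0,0],140],
  [[0,0,0],[0,0,0],150],
], grip_force=15)

```text
time_s: 5.43
tcp_pos: [0.5048, -0.0733, 0.2569]
eef_rot: [180.0, 0.0, -160.8]
contact_force: [-3.5, 10.8, 7.2]
gripper_width: 0.0465
```

Request:
carry_out([
  [[0,0.001,0],[0,0,0],150],
  [[0,0,0],[0,0,0],150],
  [[0,0,0],[0,0,0],160],
  [[0,0,0],[0,0,0],160],
], grip_force=40)

```text
time_s: 5.77
tcp_pos: [0.5046, -0.0727, 0.2569]
eef_rot: [-180.0, 0.0, -160.7]
contact_force: [1.1, -4.9, 2.4]
gripper_width: 0.0455
```

```bash
python3 - <<'E'
from h import *
np.set_printoptions(precision=3,suppress=True)
print(r.get_state())
E
```

```text
{'time_s': 5.7667, 'joints': array([ 13.916,  13.75 , -31.008,   0.045, -45.226, -84.697]), 'qd': array([-0.025,  0.005, -0.006, -0.127, -0.031,  0.147]), 'joint_torque': array([  2.231, -40.395,  21.362,   3.71 ,   0.02 ,   0.043]), 'tcp_pos': array([ 0.505, -0.073,  0.257]), 'eef_rot': array([-179.967,    0.013, -160.749]), 'contact_force': array([ 1.094, -4.852,  2.407]), 'moment': array([-1.695, -0.486, -0.09 ]), 'gripper_width': 0.045500884511549905}
```

Request:
carry_out([
  [[0,0,0],[0,0,-3],160],
  [[0,0,0],[0,0,-4],160],
  [[0,0,0],[0,0,-4],160],
  [[0,0,0],[0,0,-4],160],
  [[0,0,0],[0,0,-4],160],
  [[0,0,0],[0,0,-4],160],
  [[0,0,0],[0,0,-4],160],
  [[0,0,0],[0,0,-4],160],
  [[0,0,0],[0,0,-4],160],
  [[0,0,0],[0,0,0],160],
])

```text
time_s: 6.6
tcp_pos: [0.5047, -0.0726, 0.2573]
eef_rot: [-179.9, 0.0, -125.5]
contact_force: [-0.8, -3.1, 7.4]
gripper_width: 0.0458
```

```bash
python3 - <<'E'
from h import *
np.set_printoptions(precision=3,suppress=True)
print(r.get_state())
E
```

```text
{'time_s': 6.6, 'joints': array([ 13.921,  13.714, -30.985,   0.046, -45.261, -49.444]), 'qd': array([ 0.063, -0.064,  0.057,  0.091, -0.021, -5.681]), 'joint_torque': array([  1.697, -38.496,  20.925,   3.607,   0.53 ,   1.084]), 'tcp_pos': array([ 0.505, -0.073,  0.257]), 'eef_rot': array([-179.949,    0.009, -125.49 ]), 'contact_force': array([-0.759, -3.069,  7.406]), 'moment': array([-1.247,  0.115,  0.09 ]), 'gripper_width': 0.04584124846325859}
```

Request:
carry_out([
  [[0,0,0],[0,0,-4],160],
  [[0,0,0],[0,0,-4],160],
  [[0,0,0],[0,0,-4],160],
  [[0,0,0],[0,0,-4],160],
  [[0,0,0],[0,0,-4],160],
  [[0,0,0],[0,0,-4],160],
  [[0,0,0],[0,0,-4],160],
  [[0,0,0],[0,0,-4],160],
  [[0,0,0],[0,0,-4],160],
  [[0,0,0],[0,0,-4],160],
  [[0,0,0],[0,0,-4],160],
  [[0,0,0],[0,0,-4],160],
])

```text
time_s: 7.6
tcp_pos: [0.5048, -0.0725, 0.258]
eef_rot: [-179.9, -0.0, -77.5]
contact_force: [-2.9, -2.5, 15.1]
gripper_width: 0.0455
```

Request:
carry_out([
  [[0,0,0],[0,0,0],160],
  [[0,0,0],[0,0,0],160],
  [[0,0,0],[0,0,0],160],
])

```text
time_s: 7.85
tcp_pos: [0.5048, -0.0725, 0.258]
eef_rot: [-179.9, -0.0, -77.7]
contact_force: [-3.2, -1.2, 13.7]
gripper_width: 0.0456
```

```bash
python3 - <<'E'
from h import *
np.set_printoptions(precision=3,suppress=True)
print(r.get_state())
s=np.mean([r.capture("side").astype(float) for _ in range(3)],0).astype(np.uint8)[110:290,160:290,::-1]
t=r.capture("top")[110:290,170:320,::-1]
cv2.imwrite("pics/e.png",np.hstack([cv2.resize(a,None,fx=2.8,fy=2.8,interpolation=cv2.INTER_CUBIC) for a in(s,t)]))
E
```

```text
{'time_s': 7.85, 'joints': array([ 13.935,  13.659, -30.947,   0.057, -45.32 ,  -1.684]), 'qd': array([-0.024, -0.005, -0.008,  0.13 , -0.088,  0.027]), 'joint_torque': array([  1.06 , -35.48 ,  19.952,   3.45 ,   1.351,  -0.077]), 'tcp_pos': array([ 0.505, -0.073,  0.258]), 'eef_rot': array([-179.925,   -0.038,  -77.709]), 'contact_force': array([-3.155, -1.238, 13.717]), 'moment': array([-0.648,  1.113,  0.137]), 'gripper_width': 0.04558468248972501}
```

View pics/e.png

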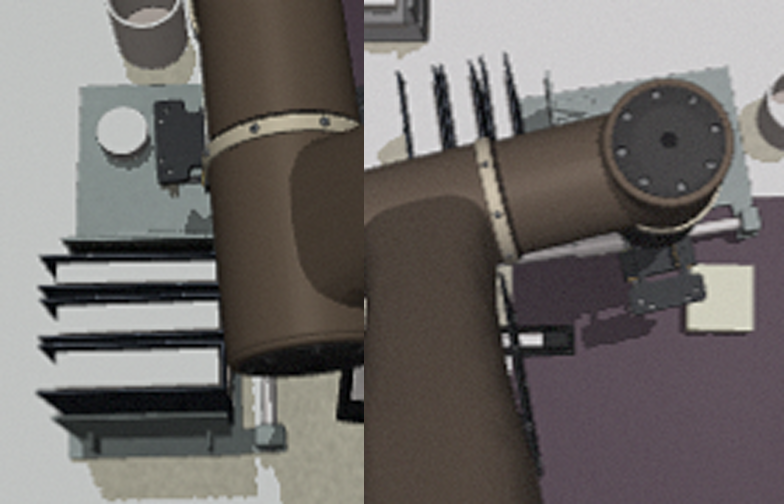

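Request:
carry_out([
  [[0,0,-0.001],[0,0,0],160],
  [[-0.001,0,0],[0,0,0],160],
  [[-0.001,0,0],[0,0,0],160],
  [[-0.001,0,0],[0,0,0],160],
  [[0,0,0],[0,0,0],160],
])

```text
time_s: 8.47
tcp_pos: [0.5043, -0.0692, 0.2581]
eef_rot: [-179.9, -0.0, -77.7]
contact_force: [-0.4, -0.9, 7.2]
gripper_width: 0.0456
```

Request:
carry_out([
  [[-0.001,0,0],[0,0,0],160],
  [[-0.001,0,0],[0,0,0],160],
  [[-0.001,0,0],[0,0,0],160],
  [[0,0,0],[0,0,0],160],
])

```text
time_s: 8.8
tcp_pos: [0.5037, -0.0662, 0.2581]
eef_rot: [-179.9, -0.0, -77.7]
contact_force: [0.4, -0.7, 6.7]
gripper_width: 0.0456
```

Request:
carry_out([
  [[-0.001,0,0],[0,0,0],160],
  [[-0.001,0,0],[0,0,0],160],
  [[-0.001,0,0],[0,0,0],160],
  [[0,0,0],[0,0,0],160],
])

```text
time_s: 9.13
tcp_pos: [0.5032, -0.0632, 0.2581]
eef_rot: [-179.9, -0.0, -77.7]
contact_force: [1.7, 0.0, 5.5]
gripper_width: 0.0455
```

Request:
carry_out([
  [[-0.001,0,0],[0,0,0],160],
  [[-0.001,0,0],[0,0,0],160],
  [[-0.001,0,0],[0,0,0],160],
])

```text
time_s: 9.38
tcp_pos: [0.5026, -0.0604, 0.2581]
eef_rot: [-179.9, -0.0, -77.7]
contact_force: [1.9, -1.1, 4.5]
gripper_width: 0.0459
```

Request:
carry_out([
  [[-0.001,0,0],[0,0,0],160],
  [[-0.001,0,0],[0,0,0],160],
  [[-0.001,0,0],[0,0,0],160],
])

```text
time_s: 9.63
tcp_pos: [0.5021, -0.0575, 0.2582]
eef_rot: [-179.9, -0.0, -77.7]
contact_force: [3.6, -0.8, 4.9]
gripper_width: 0.0458
```

Request:
carry_out([
  [[-0.001,-0.0004,0],[0,0,0],160],
  [[-0.001,-0.0004,0],[0,0,0],160],
  [[-0.001,-0.0002,0],[0,0,0],160],
])

```text
time_s: 9.88
tcp_pos: [0.502, -0.0545, 0.2581]
eef_rot: [-180.0, -0.0, -77.7]
contact_force: [0.8, -1.2, 8.1]
gripper_width: 0.0455
```

Request:
carry_out([
  [[-0.001,-0.0001,0],[0,0,0],160],
  [[-0.001,0,0],[0,0,0],160],
  [[-0.001,-0.0001,0],[0,0,0],160],
])

```text
time_s: 10.13
tcp_pos: [0.5015, -0.0515, 0.2581]
eef_rot: [-179.9, -0.0, -77.7]
contact_force: [2.0, -1.0, 8.2]
gripper_width: 0.0458
```

```bash
python3 - <<'E'
from h import *
s=np.mean([r.capture("side").astype(float) for _ in range(3)],0).astype(np.uint8)[180:285,165:265,::-1]
t=np.mean([r.capture("top").astype(float) for _ in range(3)],0).astype(np.uint8)[125:230,175:275,::-1]
cv2.imwrite("pics/f.png",np.hstack([cv2.resize(a,None,fx=4,fy=4,interpolation=cv2.INTER_CUBIC) for a in(s,t)]))
E
```

```text
(no output)
```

View pics/f.png

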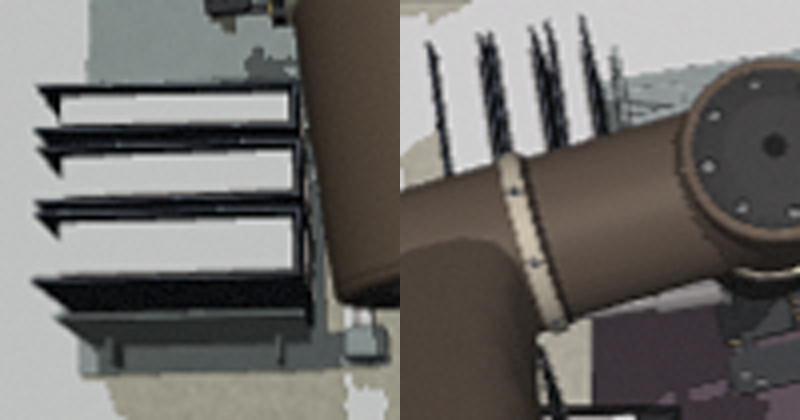

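The plate has moved with the gripper: in the top view it's at (617,60), just behind binder C's edge at (590,60). From here I'll use finer steps.

Request:
carry_out([
  [[-0.001,-0.0001,0],[0,0,0],160],
  [[-0.001,-0.0001,0],[0,0,0],160],
  [[-0.001,0,0],[0,0,0],160],
])

```text
time_s: 10.68
tcp_pos: [0.501, -0.0486, 0.2581]
eef_rot: [-179.9, -0.0, -77.7]
contact_force: [1.4, -0.8, 8.8]
gripper_width: 0.0459
```

Request:
carry_out([
  [[-0.001,-0.0001,0],[0,0,0],160],
  [[-0.001,-0.0001,0],[0,0,0],160],
  [[0,0,0],[0,0,0],160],
])

```text
time_s: 10.93
tcp_pos: [0.5007, -0.0464, 0.2581]
eef_rot: [-180.0, -0.0, -77.7]
contact_force: [1.2, -1.3, 8.8]
gripper_width: 0.0455
```

Request:
carry_out([
  [[-0.001,-0.0001,0],[0,0,0],160],
  [[-0.001,-0.0001,0],[0,0,0],160],
  [[-0.0005,0,0],[0,0,0],160],
])

```text
time_s: 11.18
tcp_pos: [0.5004, -0.0441, 0.2581]
eef_rot: [-180.0, -0.0, -77.7]
contact_force: [1.0, -1.4, 8.8]
gripper_width: 0.0455
```

Request:
carry_out([
  [[-0.001,-0.0001,0],[0,0,0],160],
  [[-0.001,-0.0001,0],[0,0,0],160],
  [[-0.0005,0,0],[0,0,0],160],
])

```text
time_s: 11.43
tcp_pos: [0.5, -0.0416, 0.2581]
eef_rot: [-180.0, -0.0, -77.7]
contact_force: [1.6, -1.4, 8.4]
gripper_width: 0.0462
```

Request:
carry_out([
  [[-0.001,-0.0001,0],[0,0,0],160],
  [[-0.001,-0.0001,0],[0,0,0],160],
  [[-0.0005,0,0],[0,0,0],160],
])

```text
time_s: 11.68
tcp_pos: [0.4997, -0.0391, 0.2581]
eef_rot: [-180.0, -0.0, -77.7]
contact_force: [1.9, -2.0, 8.2]
gripper_width: 0.0459
```

Request:
carry_out([
  [[-0.001,-0.0001,0],[0,0,0],160],
  [[-0.001,-0.0001,0],[0,0,0],160],
  [[-0.0005,0,0],[0,0,0],160],
])

```text
time_s: 11.93
tcp_pos: [0.4993, -0.0368, 0.2581]
eef_rot: [-180.0, -0.0, -77.7]
contact_force: [1.0, -2.7, 7.9]
gripper_width: 0.0457
```

Request:
carry_out([
  [[-0.001,-0.0001,0],[0,0,0],160],
  [[-0.001,-0.0001,0],[0,0,0],160],
])

```text
time_s: 12.1
tcp_pos: [0.499, -0.0349, 0.2581]
eef_rot: [-180.0, -0.0, -77.7]
contact_force: [1.8, -4.0, 8.4]
gripper_width: 0.0454
```

Request:
carry_out([
  [[-0.001,-0.0001,0],[0,0,0],160],
  [[-0.001,-0.0001,0],[0,0,0],160],
])

```text
time_s: 12.27
tcp_pos: [0.4987, -0.0329, 0.2581]
eef_rot: [-180.0, -0.0, -77.7]
contact_force: [0.3, -2.1, 9.0]
gripper_width: 0.0456
```

Request:
carry_out([
  [[-0.001,-0.0001,0],[0,0,0],160],
  [[-0.001,-0.0001,0],[0,0,0],160],
])

```text
time_s: 12.43
tcp_pos: [0.4985, -0.031, 0.2581]
eef_rot: [180.0, -0.0, -77.7]
contact_force: [0.2, -3.5, 9.2]
gripper_width: 0.0458
```

Request:
carry_out([
  [[-0.001,-0.0001,0],[0,0,0],160],
  [[-0.001,0,0],[0,0,0],160],
])

```text
time_s: 12.6
tcp_pos: [0.4982, -0.0291, 0.2581]
eef_rot: [180.0, -0.0, -77.7]
contact_force: [0.9, -2.1, 8.1]
gripper_width: 0.0458
```

Request:
carry_out([
  [[-0.001,-0.0001,0],[0,0,0],160],
  [[-0.001,0,0],[0,0,0],160],
])

```text
time_s: 12.77
tcp_pos: [0.4979, -0.0271, 0.2581]
eef_rot: [180.0, -0.0, -77.7]
contact_force: [2.3, -5.9, 7.8]
gripper_width: 0.0459
```

Request:
carry_out([
  [[-0.001,-0.0001,0],[0,0,0],160],
  [[0,0,0],[0,0,0],160],
])

```text
time_s: 12.93
tcp_pos: [0.4977, -0.0261, 0.2581]
eef_rot: [180.0, -0.0, -77.7]
contact_force: [1.4, -4.0, 8.2]
gripper_width: 0.0456
```

Request:
carry_out([
  [[-0.001,-0.0001,0],[0,0,0],160],
  [[0,0,0],[0,0,0],160],
])

```text
time_s: 13.1
tcp_pos: [0.4976, -0.0252, 0.2581]
eef_rot: [180.0, -0.1, -77.7]
contact_force: [1.0, -4.4, 10.0]
gripper_width: 0.0458
```

Request:
carry_out([
  [[-0.001,0,0],[0,0,0],160],
  [[0,0,0],[0,0,0],160],
])

```text
time_s: 13.27
tcp_pos: [0.4974, -0.0242, 0.2581]
eef_rot: [180.0, -0.0, -77.7]
contact_force: [1.3, -4.6, 9.4]
gripper_width: 0.0457
```

Request:
carry_out([
  [[-0.001,-0.0001,0],[0,0,0],160],
  [[0,0,0],[0,0,0],160],
])

```text
time_s: 13.43
tcp_pos: [0.4973, -0.0232, 0.2581]
eef_rot: [180.0, -0.1, -77.7]
contact_force: [1.0, -4.2, 8.3]
gripper_width: 0.0459
```

Request:
carry_out([
  [[-0.001,-0.0001,0],[0,0,0],160],
  [[-0.0005,0,0],[0,0,0],160],
  [[0,0,0],[0,0,0],160],
])

```text
time_s: 13.68
tcp_pos: [0.497, -0.0218, 0.2581]
eef_rot: [180.0, -0.1, -77.7]
contact_force: [1.2, -5.2, 9.3]
gripper_width: 0.046
```

Request:
carry_out([
  [[-0.001,-0.0001,0],[0,0,0],160],
  [[-0.0005,0,0],[0,0,0],160],
  [[0,0,0],[0,0,0],160],
])

```text
time_s: 13.93
tcp_pos: [0.4969, -0.0209, 0.2581]
eef_rot: [180.0, -0.1, -77.7]
contact_force: [3.9, -11.9, 6.9]
gripper_width: 0.046
```

Request:
carry_out([
  [[0,0,0],[0,0,0],160],
  [[0,0,0],[0,0,0],160],
  [[0,0,0],[0,0,0],160],
  [[0,0,0],[0,0,0],160],
])

```text
time_s: 14.27
tcp_pos: [0.4969, -0.021, 0.2581]
eef_rot: [180.0, -0.1, -77.7]
contact_force: [3.8, -11.8, 7.1]
gripper_width: 0.0457
```

Request:
carry_out([
  [[-0.0001,0,0],[0,0,3],160],
  [[0,0,0],[0,0,4],160],
  [[0,0,0],[0,0,4],160],
  [[0,0,0],[0,0,0],160],
])

```text
time_s: 14.6
tcp_pos: [0.4969, -0.0209, 0.2579]
eef_rot: [180.0, -0.1, -89.0]
contact_force: [4.7, -13.0, 5.1]
gripper_width: 0.0459
```

Request:
carry_out([
  [[0,0,0],[0,0,4],160],
  [[0,0,0],[0,0,4],160],
  [[0,0,0],[0,0,4],160],
  [[0,0,0],[0,0,0],160],
])

```text
time_s: 14.93
tcp_pos: [0.4969, -0.021, 0.2577]
eef_rot: [180.0, -0.1, -101.0]
contact_force: [4.3, -11.8, 2.6]
gripper_width: 0.0456
```

Request:
carry_out([
  [[-0.0001,0,0],[0,0,4],160],
  [[0,0,0],[0,0,4],160],
  [[0,0,0],[0,0,4],160],
  [[0,0,0],[0,0,0],160],
])

```text
time_s: 15.27
tcp_pos: [0.4968, -0.0209, 0.2575]
eef_rot: [-180.0, -0.1, -113.0]
contact_force: [4.9, -13.1, 1.6]
gripper_width: 0.0456
```

Request:
carry_out([
  [[0,0,0],[0,0,4],160],
  [[0,0,0],[0,0,4],160],
  [[0,0,0],[0,0,4],160],
  [[0,0,0],[0,0,4],160],
  [[0,0,0],[0,0,0],160],
])

```text
time_s: 15.68
tcp_pos: [0.4968, -0.0209, 0.2573]
eef_rot: [-180.0, -0.1, -129.0]
contact_force: [5.3, -11.8, -0.3]
gripper_width: 0.046
```

Request:
carry_out([
  [[0,0,0],[0,0,4],160],
  [[0,0,0],[0,0,4],160],
  [[0,0,0],[0,0,4],160],
  [[0,0,0],[0,0,4],160],
  [[0,0,0],[0,0,0],160],
])

```text
time_s: 16.1
tcp_pos: [0.4967, -0.0209, 0.2571]
eef_rot: [-179.9, -0.1, -145.0]
contact_force: [6.7, -12.1, -1.7]
gripper_width: 0.0458
```

Request:
carry_out([
  [[0,0,0],[0,0,4],160],
  [[0,0,0],[0,0,4],160],
  [[0,0,0],[0,0,4],160],
  [[0,0,0],[0,0,4],160],
  [[0,0,0],[0,0,3],160],
  [[0,0,0],[0,0,0],160],
  [[0,0,0],[0,0,0],160],
])

```text
time_s: 16.68
tcp_pos: [0.4966, -0.0209, 0.2569]
eef_rot: [-179.9, -0.1, -163.8]
contact_force: [7.3, -12.3, -4.8]
gripper_width: 0.0459
```

```bash
python3 - <<'E'
from h import *
np.set_printoptions(precision=3,suppress=True)
print(r.get_state())
E
```

```text
{'time_s': 16.6833, 'joints': array([ 20.333,  12.688, -32.551,   0.131, -44.895, -94.216]), 'qd': array([ 0.021, -0.034,  0.034,  0.074, -0.004,  0.486]), 'joint_torque': array([  5.823, -41.567,  21.561,   1.683,  -0.977,  -0.159]), 'tcp_pos': array([ 0.497, -0.021,  0.257]), 'eef_rot': array([-179.898,   -0.126, -163.791]), 'contact_force': array([  7.26 , -12.265,  -4.798]), 'moment': array([-4.694, -2.877,  0.052]), 'gripper_width': 0.04586540700728896}
```

Request:
carry_out([
  [[0,0,0],[0,0,2],160],
  [[0,0,0],[0,0,0],160],
  [[0,-0.0004,0],[0,0,0],160],
  [[0,-0.0004,0],[0,0,0],160],
  [[0,0,0],[0,0,0],160],
])

```text
time_s: 17.1
tcp_pos: [0.4967, -0.0212, 0.2569]
eef_rot: [-180.0, -0.1, -165.8]
contact_force: [5.1, -7.4, -2.7]
gripper_width: 0.0457
```

Request:
carry_out([
  [[0,0,0],[0,0,0],60],
  [[0,0,0],[0,0,0],0],
  [[0,0,0],[0,0,0],0],
  [[0,0,0],[0,0,0],0],
  [[0,0,0],[0,0,0],0],
  [[0,0,0],[0,0,0],0],
])

```text
time_s: 17.6
tcp_pos: [0.4969, -0.0204, 0.2575]
eef_rot: [180.0, -0.0, -165.8]
contact_force: [0.4, -1.2, 0.4]
gripper_width: 0.0802
```

Released with the forces back to zero. Next I'll rise clear and look.

Request:
carry_out([
  [[0,0,-0.01],[0,0,0],0],
  [[0,0,-0.02],[0,0,0],0],
  [[0,0,-0.03],[0,0,0],0],
  [[0,0,-0.03],[0,0,0],0],
  [[0,0,-0.03],[0,0,0],0],
  [[0,0,-0.03],[0,0,0],0],
])

```text
time_s: 18.1
tcp_pos: [0.4965, -0.0206, 0.4101]
eef_rot: [180.0, 0.0, -165.8]
contact_force: [1.7, 0.9, 0.1]
gripper_width: 0.0873
```

Request:
carry_out([
  [[0,-0.04,0],[0,0,0],0],
  [[0,-0.04,0],[0,0,0],0],
  [[0,-0.04,0],[0,0,0],0],
  [[0,-0.04,0],[0,0,0],0],
  [[0,-0.04,0],[0,0,0],0],
  [[0,-0.04,0],[0,0,0],0],
  [[0,-0.04,0],[0,0,0],0],
  [[0,0,0],[0,0,0],0],
])

```text
time_s: 18.77
tcp_pos: [0.5665, -0.2973, 0.4073]
eef_rot: [-179.9, -0.1, -166.0]
contact_force: [0.5, 1.0, -0.0]
gripper_width: 0.0874
```

```bash
python3 - <<'E'
from h import *
def avg(n): return np.mean([r.capture(n).astype(float) for _ in range(3)],0).astype(np.uint8)
t=avg("top")[120:217,180:318,::-1]; s=avg("side")[130:280,170:275,::-1]
a=cv2.resize(t,None,fx=5,fy=5,interpolation=cv2.INTER_CUBIC)
cv2.imwrite("pics/g.png",a)
cv2.imwrite("pics/g2.png",cv2.resize(s,None,fx=4,fy=4,interpolation=cv2.INTER_CUBIC))
E
```

```text
(no output)
```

View pics/g.png

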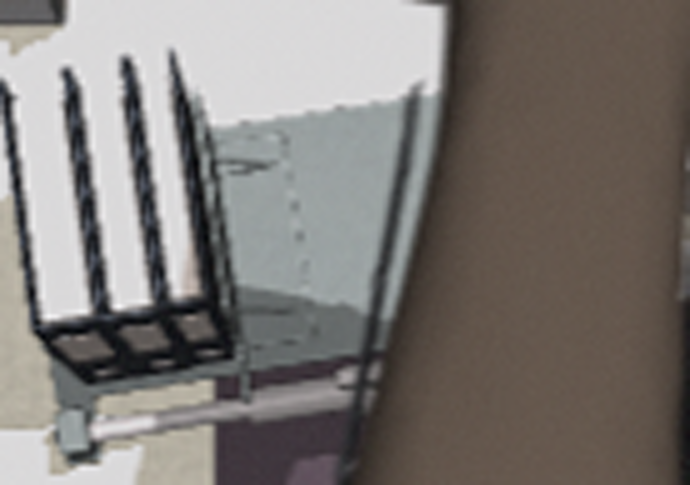

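View pics/g2.png

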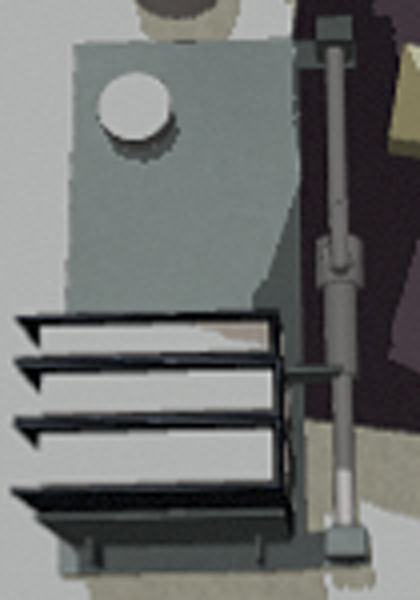

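The row is closed up and the tin hasn't moved, but the arm hides the wing in the top view. I'll move it a little further off.

Request:
carry_out([
  [[0.01,-0.04,0],[0,0,0],0],
  [[0.01,-0.04,0],[0,0,0],0],
  [[0.01,-0.04,0],[0,0,0],0],
  [[0.01,-0.04,0],[0,0,0],0],
  [[0,0,0],[0,0,0],0],
])

```text
time_s: 19.48
tcp_pos: [0.5659, -0.4613, 0.4069]
eef_rot: [-180.0, -0.1, -165.9]
contact_force: [-0.6, 0.9, -0.9]
gripper_width: 0.0875
```

```bash
python3 - <<'E'
from h import *
t=np.mean([r.capture("top").astype(float) for _ in range(4)],0).astype(np.uint8)[170:220,190:290,::-1]
cv2.imwrite("pics/k.png",cv2.resize(t,None,fx=8,fy=8,interpolation=cv2.INTER_CUBIC))
E
```

```text
(no output)
```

View pics/k.png

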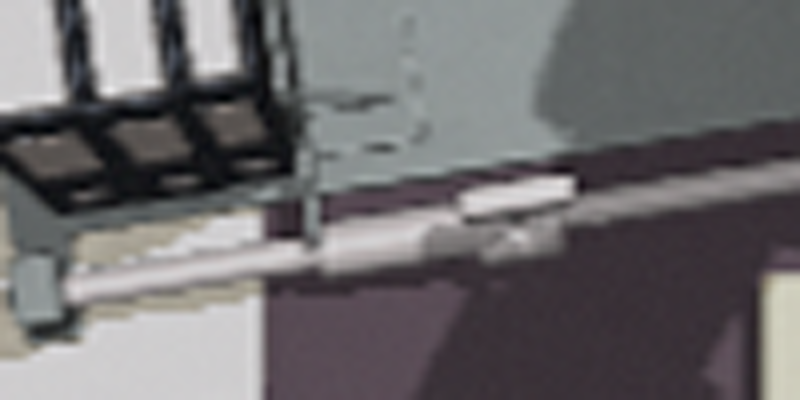

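The row is tight, and the wing runs from (460,205) to (575,183). That puts it at about the angle it was found at, or slightly tighter. I'm handing the job in.

```bash
python3 -c "
from plant import r
s=r.get_state();print(s['time_s'],s['contact_force'],s['gripper_width']);print(r.close_job())"
```

```text
19.6833 [ 0.07180168  0.02278396 -0.58109518] 0.08782376930158321
the job is handed in; nothing more can be done
None
```

The binder row is closed up against the fixed end with the thumbscrew tight again, and I handed the job in at 19.7 s. No verdict was reported.

- **Loosening:** I gripped the wing end to end, because a grip across its thickness would have swung the gripper's body into the binders. I turned it about 83° anticlockwise.
- **Closing the row:** I slid the bookend about 52 mm. The force along the rod rose from 4–5 N to about 12 N when the row went solid.
- **Tightening:** I held 12–14 N at the wing while turning it about 88° back. Then I eased off, let go and moved the arm away.

**Last checks:**
- **Row and desk:** The pictures showed the row closed and upright. The tin behind the bookend looked unmoved, and I saw nothing disturbed in the areas I checked.
- **Screw:** The wing sits at about 11° in the last crop, against about 13° at the start. The screw is therefore at about its original tightness or slightly tighter.
- **Robot:** It was clear of everything, with wrist force close to zero.

The pinch left in the row after release could not be measured. I inferred it from the push I held while tightening. No check failed.

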